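Release the mode key left latched on the welding console

TASK

One of the four identical square mode keys on the welding console has been left latched down. Feel along the row with light taps of a fingertip to find it, then press that key through so that it springs up again, and leave all four keys standing up. Never push one of the other keys down far enough to latch, and leave the spray can, the wire brush and the welded practice piece where they are.

Things in the scene. Friction and masses are not known exactly. Their poses are not given: they have to be found in the camera images.
- console: Welding set's operating console, fixed to the bench: dark grey desk case, 220 mm deep (its x), 318 wide (its y), origin on the bench under its middle, z up. Its face slopes 12 degrees, low on the near (-x) side: outward normal (-0.208, 0, 0.978) in console axes. Four square grey keys in a row along y; display and two 21 mm high knobs beyond them; tube guards 30 mm high at the ends, y = +-153 mm.
- key_place_1 (a point): Middle of the top of the row's first key (+y end, left as the robot sees it) WHEN UP. Fixed to the console: it does not follow the key, so does not tell whether it is latched. Axes as the console. Key tops: 24 mm square, parallel to the sloped face, 48 mm apart, when up 16 mm above the face and 12 mm above their 32 mm square bezels. Knobs begin 80 mm beyond the row's middle line.
- key_place_2 (a point): The same for the second key, 48 mm along the console's -y from the first.
- key_place_3 (a point): The same for the third key.
- key_place_4 (a point): The same for the fourth key (the -y end).
- key_a (a joint): How far (m) one of the keys is in, along the face's inward normal: 0 up, 0.0036 latched, 0.0070 bottom. Key units are plugged in in any order: the letter does not tell the place in the row. Spring: 2.0 N at 0 rising evenly to 5.0 N at the bottom; a latched key rests 3.6 mm low and gives from 3.5 N on.
- key_b (a joint): The same for another of the four keys. Push-push action: an up key let go before 5 mm springs back up; pressed to the bottom and let go, it latches. A latched key pressed to the bottom (past 6 mm) and let go springs up to 0 within half a second; pressed again it latches again.
- key_c (a joint): The same for another of the four keys.
- key_d (a joint): The same for another of the four keys.
- spray_can: Aerosol can, loose, 58 mm across and 190 mm high, upright on the bench left (+y) of the console; origin at the middle of its foot.
- practice_joint: Loose T-joint of two welded steel plates, 50 mm x 130 mm (y) foot, 56 mm high, on the bench at the near left of the console; origin under its middle.
- wire_brush: Wire brush lying on its back right (-y) of the console, 270 mm long (its x), 30 mm wide, 36 mm high over the bristles; origin on the bench under its middle.

How it is judged (in metres and radians):
On the way, in this order (a step that is already met when the one before it is completed fails the run):
1. a fingertip touches a key of the row ((contact force between the fingers and key_a above 0.3 N or contact force between the fingers and key_b above 0.3 N or contact force between the fingers and key_c above 0.3 N or contact force between the fingers and key_d above 0.3 N)).
2. the latched key is pressed through with the fingers (deeper than 4.8 mm) (value of joint key_c above 0.0048 m and contact force between the fingers and key_c above 0.5 N).
3. it springs up (to less than 1 mm) (value of joint key_c below 0.001 m), for 0.1 s.
At the end, for the whole second after the job is handed in: All four keys stand up (each within 1 mm of its top position) and the spray can, the practice joint and the brush are within 20 mm of where they started (value of joint each of key_a, key_b, key_c, key_d below 0.001 m and distance of each of spray_can, practice_joint, wire_brush from where it was at the start of the episode below 0.02 m); the robot touches nothing.
It fails at once if one of the other three keys is pressed far enough to latch (deeper than 5 mm) (value of joint any of key_a, key_b, key_d above 0.005 m).
It fails at once if the spray can, the practice joint or the brush is pushed away, tipped over or lifted (moved more than 20 mm) (distance of any of spray_can, practice_joint, wire_brush from where it was at the start of the episode above 0.02 m or angle between spray_can's own z axis and vertical above 0.5 rad).
It also fails if it takes over 48 s, if anything falls off the work surface, if the arm or the gripper's body presses on something with over 40 N, if the wrist force passes 120 N, or if a joint passes its speed limit or range.

ROBOT

A 6-joint arm with a two-finger parallel gripper is mounted at the origin on the work surface. World frame = base frame: x ahead of the robot, y to its left, z up, the work surface at z = 0. Lengths are in mm, angles in rad, forces in N, time in s.
With the tool pointing down it reaches from about 275 to 1000 mm from the base axis. Payload 8.4 kg.
Tool frame: the origin (TCP) lies at the centre of the arm's flange, where the gripper is bolted on; the fingertips stand r.tip_extent ahead of it and the grasp point (between the pads) lies 155 mm ahead of it (r.tip_extent is the distance from the TCP to the fingertips, in mm); z points along the fingers, y is the direction in which the jaws open and shut (so a half turn about z gives the same grasp; the last joint's range is limited). The gripper opens to 85 mm and grips with 20 to 120 N. Pads are 22 mm wide; open, the fingers measure 114 mm over their backs; the gripper's body (76 mm by 85 mm) begins 54 mm behind the grasp point. The pads swing forward as they close: fully open they stand 13 mm farther back than shut.
Start: joints at [1.174, 0.353, 1.633, -0, 1.155, -0.002], TCP at [240.389, 576.925, 404.681] pointing down, gripper open.
Joint ranges: [-2.63, 2.63], [-0.92, 2.1], [0.06, 2.66], [-1.3, 4.44], [0, 2.69], [-3.02, 3.02]. Speed limits (rad/s): [2.22, 2.22, 2.79, 3.14, 3.14, 3.14].

INTERFACE

Orientations are given as [roll, pitch, yaw] about the fixed x, y, z axes, in that order (R = Rz(yaw) Ry(pitch) Rx(roll)).
In Python, from rig import sense, grab_frame, job, r gives the robot as it stands. The module is installed in compiled form; this text tells all that it offers.
- The arm moves only by the shell command python3 -m creep 'ROWS' [FORCE]. ROWS is JSON, a list of rows, each a list of 7 numbers: the turn, a rotation vector about the tool's x, y, z in rad, then the shift along the tool's x, y, z in mm, then the closure, from 0 (fully open) to 1 (shut). In form: [[wx, wy, wz, dx, dy, dz, fingers], ...]. A call has 1 to 10 rows; each row shifts and turns the pose as measured when the row begins, along the tool's axes as they then stand; what a row does not reach is not made up. A row lasts 1/12 s, in which the tool goes at most 41.7 mm and 7.16 degrees, less where a joint would pass 70% of its speed; a pose out of reach is approached as far as the arm can. A call with a gripper value outside its range is refused whole. The fingers move at their own pace and stop on an object; FORCE is the grip in N (left out, the last holds). Time passes only in rows, so rows that do not move let the fingers close. It gives the time, the measured TCP pose, the force and the opening at its end, in the units of the state.
- sense(): the state, without advancing time (a new reading comes with each control period).
- grab_frame(name): name is "scene" or "top"; returns a dict with "color" (480x640x3 uint8, red, green, blue), "mtx" (3x3 intrinsics, pixels), "distortion" ([k1, k2, p1, p2, k3] as OpenCV has them; the pictures are not rectified), "T" (4x4, takes a point from camera to world coordinates). Camera axes: x right, y down, z forward; pixel columns grow to the right and rows downward; lengths in mm; the calibration is good to about 2 mm. A picture is of the moment at which its call begins. There is no depth.
- job.sign_off(): hands the job in, once; it reports no verdict.
The state is a dict: "clock": time; "qpos": joint angles; "qvel": joint speeds; "joint_efforts": joint torques, N m; "eef_pos": TCP position; "tcp_rot": TCP orientation; "contact_force": force on the tool from outside, world axes, zero at the start; "wrist_torque": the same for the moment, N m; "opening": opening from 0.0 (shut) to 1.0 (fully open).
Only numpy, scipy, OpenCV 4.12 (cv2) and the standard library are available. Lean on these libraries where they do the work, as an engineer would, in place of code of your own. Each camera call takes 0.05 s, during which the arm holds its last target.

## Working session

There is one attempt and no reset: what is moved stays moved. The work goes in short steps, Python scripts to look and compute and a shell command to move; the robot and the scene stay as the last step left them, time stands still between calls to the robot, and variables do not carry over. Pictures are saved under pics/ and viewed, and the job is handed in when it is done.

```bash
mkdir -p pics
python3 - <<'E'
from rig import sense, grab_frame, job, r
import cv2
s=sense(); print(s); print(r.tip_extent)
for n in("scene","top"):
    f=grab_frame(n); cv2.imwrite(f"pics/{n}0.png",f["color"][:,:,::-1]); print(n,f["mtx"],f["distortion"],f["T"])
E
```

```text
{'clock': 0.0, 'qpos': array([ 1.17358065e+00,  3.53638613e-01,  1.63419648e+00, -5.21811056e-06,
        1.15518933e+00, -2.40786044e-03]), 'qvel': array([ 1.62790643e-03,  1.89767762e-04,  7.54777388e-04, -4.17098024e-05,
       -1.06355801e-04,  1.18069213e-03]), 'joint_efforts': array([ 1.96619312e-04, -6.05230665e+01, -3.42079496e+01,  3.13501105e-04,
        8.76655744e-03,  5.91375780e-06]), 'eef_pos': array([240.29862219, 576.67632813, 403.94078528]), 'tcp_rot': array([-3.14016088e+00,  1.32337421e-06,  2.74678694e+00]), 'contact_force': array([ 0.47470319, -0.15435359, -0.56670233]), 'wrist_torque': array([ 0.00185498,  0.03431292, -0.01969037]), 'opening': 0.9986323457694646}
173.4
scene [[437.18266568   0.         315.3576665 ]
 [  0.         437.18266568 231.42046159]
 [  0.           0.           1.        ]] [-0.07979733  0.          0.          0.          0.        ] [[-7.40028178e-01  4.04126267e-01 -5.37624643e-01  1.11686272e+03]
 [ 6.72396831e-01  4.26094936e-01 -6.05248384e-01  6.86134146e+02]
 [-1.55176324e-02 -8.09397965e-01 -5.87055481e-01  6.72263410e+02]
 [ 0.00000000e+00  0.00000000e+00  0.00000000e+00  1.00000000e+00]]
top [[624.57831616   0.         321.05062844]
 [  0.         624.57831616 238.06847841]
 [  0.           0.           1.        ]] [0.07683688 0.         0.         0.         0.        ] [[-1.86285375e-02 -9.91968403e-01  1.25106618e-01  3.79192116e+02]
 [-9.99824153e-01  1.87517110e-02 -1.93090390e-04  4.75310976e+01]
 [-2.15442357e-03 -1.25088215e-01 -9.92143284e-01  1.25783342e+03]
 [ 0.00000000e+00  0.00000000e+00  0.00000000e+00  1.00000000e+00]]
```

View pics/scene0.png

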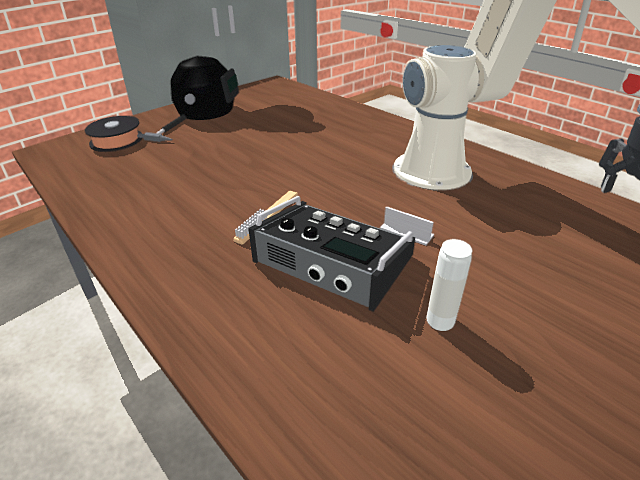

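View pics/top0.png

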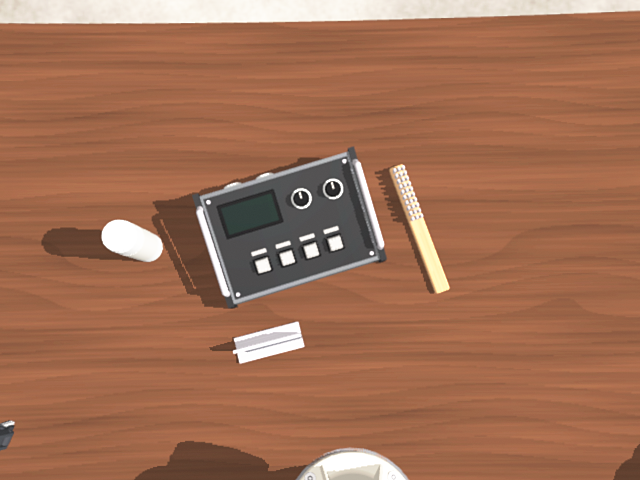

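The top view shows the keys at about (263,265), (287,258), (311,250) and (335,242), with the console yawed by about +17°. The can is at (130,240), the T-joint at (270,343) and the brush at (420,230). I'll zoom in to measure.

Run:
```python
import cv2,numpy as np
t=cv2.imread("pics/top0.png"); s=cv2.imread("pics/scene0.png")
cv2.imwrite("pics/tz.png",cv2.resize(t[220:290,240:360],None,fx=6,fy=6,interpolation=cv2.INTER_CUBIC))
cv2.imwrite("pics/sz.png",cv2.resize(s[195:255,295:395],None,fx=8,fy=8,interpolation=cv2.INTER_CUBIC))
for n,im,(x0,x1,y0,y1) in(("top",t,(245,355,225,285)),("scene",s,(300,390,200,250))):
  for th in (150,180,205):
    g=cv2.cvtColor(im,cv2.COLOR_BGR2GRAY)[y0:y1,x0:x1]
    k,l,st,c=cv2.connectedComponentsWithStats((g>th).astype(np.uint8))
    print(n,th,[(np.round(c[i]+[x0,y0],1).tolist(),int(st[i,4])) for i in range(1,k) if st[i,4]>15])
```

```text
top 150 [([330.5, 229.5], 71), ([306.5, 236.9], 71), ([335.2, 242.9], 162), ([282.7, 244.3], 70), ([311.1, 250.2], 163), ([258.5, 251.7], 72), ([286.9, 257.7], 163), ([262.7, 265.2], 170), ([321.9, 274.3], 239)]
top 180 [([330.8, 229.5], 62), ([306.6, 236.9], 62), ([335.4, 242.9], 151), ([282.8, 244.2], 60), ([311.2, 250.3], 155), ([258.6, 251.6], 62), ([286.9, 257.7], 151), ([262.7, 265.2], 158), ([321.1, 274.5], 134)]
top 205 [([330.4, 229.6], 54), ([306.7, 236.9], 54), ([335.3, 242.9], 138), ([282.6, 244.2], 55), ([311.3, 250.3], 141), ([258.4, 251.7], 55), ([287.0, 257.6], 141), ([262.8, 265.3], 148)]
scene 150 [([386.4, 219.8], 120), ([318.6, 212.8], 36), ([335.6, 218.4], 38), ([313.0, 221.0], 17), ([353.0, 225.6], 41), ([329.6, 226.8], 16), ([371.8, 230.3], 43), ([347.7, 232.9], 18), ([308.7, 237.2], 31), ([366.5, 239.3], 22)]
scene 180 [([318.8, 212.8], 34), ([335.7, 218.4], 33), ([353.2, 225.6], 36), ([385.1, 226.6], 40), ([371.8, 230.3], 36), ([308.3, 237.6], 23), ([366.8, 239.3], 18)]
scene 205 [([318.4, 212.5], 22), ([335.7, 218.4], 27), ([353.1, 225.5], 26), ([385.2, 226.5], 35), ([371.7, 230.1], 31), ([308.1, 237.7], 21)]
```

```bash
sleep 1
```

```text
(no output)
```

View pics/tz.png

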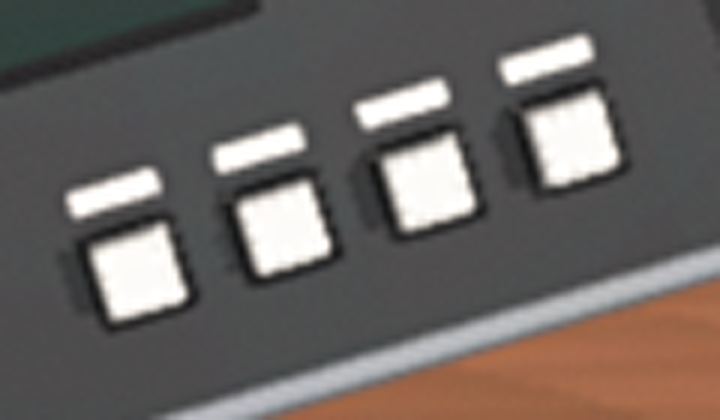

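View pics/sz.png

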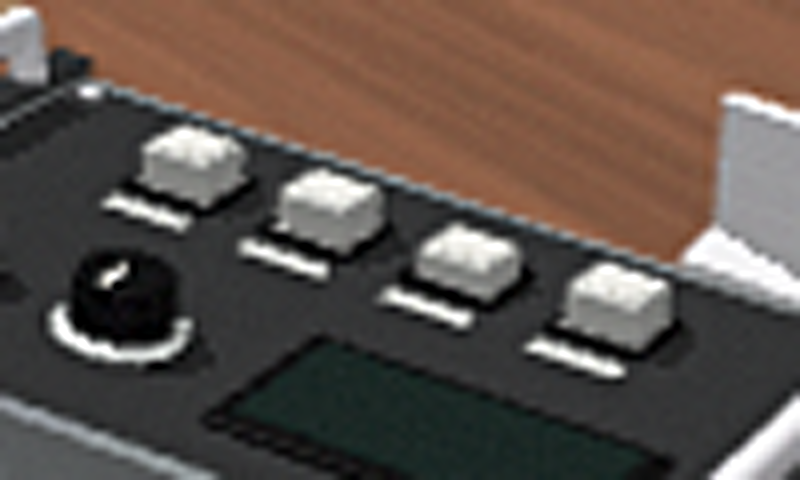

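```bash
cat > h.py <<'E'
import numpy as np,cv2
from rig import sense, grab_frame, job, r
def ray(f,uv):
    p=cv2.undistortPoints(np.array([[uv]],float),f["mtx"],np.array(f["distortion"]))[0,0]
    d=f["T"][:3,:3]@np.array([p[0],p[1],1]); return f["T"][:3,3],d/np.linalg.norm(d)
def tri(a,b):
    (o1,d1),(o2,d2)=a,b
    A=np.stack([d1,-d2],1); t=np.linalg.lstsq(A,o2-o1,rcond=None)[0]
    p,q=o1+t[0]*d1,o2+t[1]*d2; return (p+q)/2,np.linalg.norm(p-q)
def onz(a,z): o,d=a; return o+d*(z-o[2])/d[2]
E
python3 - <<'E'
from h import *
np.set_printoptions(precision=1,suppress=True)
S=grab_frame("scene");T=grab_frame("top")
top=[(262.7,265.2),(286.9,257.7),(311.2,250.2),(335.3,242.9)]
sc=[(371.7,230.0),(353.1,225.4),(335.7,218.2),(318.6,212.5)]
for a,b in zip(top,sc): print(tri(ray(T,a),ray(S,b)))
for z in(75,80,85,90,95):
  P=np.array([onz(ray(T,a),z) for a in top]); print(z,P[0],P[3],np.linalg.norm(P[3]-P[0])/3)
# can, T, brush
print("lamps",[tri(ray(T,a),ray(S,b)) for a,b in [((258.5,251.7),(366.6,239.3)),((282.7,244.2),(347.7,232.9)),((306.6,236.9),(329.6,226.8)),((330.6,229.5),(313.0,221.0))]])
print("can foot",onz(ray(T,(150,250)),0), "T",onz(ray(T,(270,343)),0),onz(ray(T,(302,325)),50))
E
```

```text
(array([477.1, 159.8,  79.9]), np.float64(3.307936252390595))
(array([490.9, 113.9,  76.2]), np.float64(2.9262294529348885))
(array([503.7,  67.7,  80. ]), np.float64(3.583444441024909))
(array([516.8,  21.6,  80.4]), np.float64(3.1514706829797934))
75 [478.6 159.   75. ] [518.5  20.3  75. ] 48.09867936347826
80 [478.1 158.5  80. ] [518.   20.4  80. ] 47.895359612999194
85 [477.7 158.   85. ] [517.4  20.5  85. ] 47.69203986252011
90 [477.3 157.5  90. ] [516.8  20.7  90. ] 47.488720112041044
95 [476.9 157.1  95. ] [516.2  20.8  95. ] 47.28540036156196
lamps [(array([503.7, 168.5,  71.5]), np.float64(3.576993390616755)), (array([517.3, 122. ,  71.8]), np.float64(3.0975952812060608)), (array([530.7,  75.7,  71.9]), np.float64(2.276104710851903)), (array([543.6,  30. ,  72. ]), np.float64(3.794948159347331))]
can foot [520.1 392.3   0. ] T [330.  152.4   0. ] [364.6  86.9  50. ]
```

Triangulation puts the second key about 3.8 mm lower than its neighbours, so it's probably the latched one. I'll confirm that by touch. Next is the hover approach, with the tool tilted onto the face normal.

```bash
cat >> h.py <<'E'
from scipy.spatial.transform import Rotation as Ro
YAW=np.arctan2(39.8,138.3)
RC=Ro.from_euler('z',YAW).as_matrix()
n=RC@np.array([-0.208,0,0.978]); n/=np.linalg.norm(n)
cy=RC[:,1]; cxs=np.cross(cy,n); RT=np.stack([cy,cxs,-n],1)
K1=np.array([478.1,158.5,80.]); K=[K1-48*i*cy for i in range(4)]
def cur():
    s=sense(); return s,s["eef_pos"],Ro.from_euler('xyz',s["tcp_rot"]).as_matrix()
def tip(s): 
    return s["eef_pos"]+Ro.from_euler('xyz',s["tcp_rot"]).as_matrix()[:,2]*r.tip_extent
def goto(k,h,N=1):
    """shift/turn to put the tip h above key place k (1..4), split in N rows"""
    s,p,R=cur(); tgt=K[k-1]+n*(h+r.tip_extent)
    w=Ro.from_matrix(R.T@RT).as_rotvec(); 
    print("rot deg",np.degrees(np.linalg.norm(w)))
    for i in range(N):
        d=R.T@((tgt-p)/N if i==0 else step) if False else R.T@((tgt-(p))/(N-i))
        print(np.round(w/N,3).tolist(),np.round(d,2).tolist())
        p=p+R@d; R=R@Ro.from_rotvec(w/N).as_matrix()
def rel():
    s=sense(); d=tip(s)
    for i,k in enumerate(K):
        v=RT.T@(d-k); print(i+1,"along row(+y) %.2f  upslope %.2f  height %.2f"%(v[0],v[1],-v[2]))
    print("F.n %.2f"%(s["contact_force"]@n), s["contact_force"].round(2), "t",s["clock"],"open",round(s["opening"],3))
E
python3 -c "
from h import *
goto(1,70,15); print(r.tip_extent)"
```

```text
rot deg 52.626722412018346
[-0.013, -0.006, 0.059] [-22.72, -21.75, 5.76]
[-0.013, -0.006, 0.059] [-23.94, -20.43, 5.63]
[-0.013, -0.006, 0.059] [-25.08, -19.05, 5.53]
[-0.013, -0.006, 0.059] [-26.14, -17.6, 5.45]
[-0.013, -0.006, 0.059] [-27.11, -16.08, 5.39]
[-0.013, -0.006, 0.059] [-27.98, -14.51, 5.36]
[-0.013, -0.006, 0.059] [-28.76, -12.9, 5.36]
[-0.013, -0.006, 0.059] [-29.45, -11.23, 5.39]
[-0.013, -0.006, 0.059] [-30.03, -9.53, 5.44]
[-0.013, -0.006, 0.059] [-30.52, -7.8, 5.51]
[-0.013, -0.006, 0.059] [-30.89, -6.05, 5.61]
[-0.013, -0.006, 0.059] [-31.16, -4.28, 5.74]
[-0.013, -0.006, 0.059] [-31.33, -2.49, 5.89]
[-0.013, -0.006, 0.059] [-31.39, -0.7, 6.06]
[-0.013, -0.006, 0.059] [-31.34, 1.08, 6.26]
173.4
```

```bash
python3 -m creep '[[-0.013,-0.006,0.059,-23,-22,5,1],[-0.013,-0.006,0.059,-24,-20,5,1],[-0.013,-0.006,0.059,-25,-19,5,1],[-0.013,-0.006,0.059,-26,-18,5,1],[-0.013,-0.006,0.059,-27,-16,5,1],[-0.013,-0.006,0.059,-28,-14,5,1],[-0.013,-0.006,0.059,-29,-13,5,1],[-0.013,-0.006,0.059,-29,-11,5,1],[-0.013,-0.006,0.059,-30,-10,5,1],[-0.013,-0.006,0.059,-30,-8,5,1]]' 20; python3 -c "
from h import *
rel();goto(1,60,8); print(r.tip_extent)"
```

```text
clock: 1.03
eef_pos: [365.6, 281.7, 347.9]
tcp_rot: [2.993, 0.016, 2.137]
contact_force: [0.5, 0.4, -1.0]
opening: -0.001
1 along row(+y) 154.15  upslope -27.58  height 104.47
2 along row(+y) 202.15  upslope -27.58  height 104.47
3 along row(+y) 250.15  upslope -27.58  height 104.47
4 along row(+y) 298.15  upslope -27.58  height 104.47
F.n -1.13 [ 0.47  0.37 -1.03] t 1.0333 open -0.001
rot deg 16.73135887466413
[-0.007, -0.004, 0.035] [-18.75, -2.96, 4.87]
[-0.007, -0.004, 0.035] [-18.82, -2.33, 4.93]
[-0.007, -0.004, 0.035] [-18.87, -1.7, 5.0]
[-0.007, -0.004, 0.035] [-18.9, -1.06, 5.07]
[-0.007, -0.004, 0.035] [-18.9, -0.43, 5.15]
[-0.007, -0.004, 0.035] [-18.88, 0.2, 5.23]
[-0.007, -0.004, 0.035] [-18.84, 0.83, 5.32]
[-0.007, -0.004, 0.035] [-18.78, 1.46, 5.41]
173.4
```

```bash
python3 -m creep '[[-0.007,-0.004,0.035,-19,-3,5,1],[-0.007,-0.004,0.035,-19,-2,5,1],[-0.007,-0.004,0.035,-19,-2,5,1],[-0.007,-0.004,0.035,-19,-1,5,1],[-0.007,-0.004,0.035,-19,0,5,1],[-0.007,-0.004,0.035,-19,0,5,1],[-0.007,-0.004,0.035,-19,1,5,1],[-0.007,-0.004,0.035,-19,1,5,1]]'; python3 -c "
from h import *
rel();goto(1,15,4)"
```

```text
clock: 1.7
eef_pos: [432.6, 133.1, 307.5]
tcp_rot: [2.932, -0.003, 1.836]
contact_force: [-0.5, 0.1, -0.1]
opening: -0.002
1 along row(+y) -11.89  upslope -2.22  height 59.66
2 along row(+y) 36.11  upslope -2.22  height 59.66
3 along row(+y) 84.11  upslope -2.22  height 59.66
4 along row(+y) 132.11  upslope -2.22  height 59.66
F.n -0.01 [-0.48  0.13 -0.1 ] t 1.7 open -0.002
rot deg 0.8508548516179125
[0.0, 0.0, -0.004] [2.97, 0.53, 11.17]
[0.0, 0.0, -0.004] [2.97, 0.54, 11.17]
[0.0, 0.0, -0.004] [2.97, 0.55, 11.17]
[0.0, 0.0, -0.004] [2.96, 0.56, 11.17]
```

```bash
python3 -m creep '[[0,0,-0.004,3,0.5,11,1],[0,0,-0.004,3,0.5,11,1],[0,0,-0.004,3,0.5,8,1],[0,0,0,0,0,0,1],[0,0,0,0,0,0,1]]'
python3 - <<'E'
from h import *
rel();goto(1,8,3)
t=grab_frame("top")["color"][:,:,::-1]; s=grab_frame("scene")["color"][:,:,::-1]
cv2.imwrite("pics/t1.png",np.vstack([cv2.resize(t[180:320,200:400],None,fx=3,fy=3)[:300],cv2.resize(s[150:290,260:460],None,fx=3,fy=3)[:300]]))
E
```

```text
clock: 2.12
eef_pos: [439.0, 140.6, 276.7]
tcp_rot: [2.932, 0.0, 1.841]
contact_force: [1.2, 0.2, 0.5]
opening: 0.001
1 along row(+y) -6.79  upslope -0.64  height 27.87
2 along row(+y) 41.21  upslope -0.64  height 27.87
3 along row(+y) 89.21  upslope -0.64  height 27.87
4 along row(+y) 137.21  upslope -0.64  height 27.87
F.n 0.22 [1.25 0.16 0.49] t 2.1167 open 0.001
rot deg 0.5520960967454099
[0.0, 0.001, -0.003] [2.15, 0.21, 6.62]
[0.0, 0.001, -0.003] [2.15, 0.21, 6.62]
[0.0, 0.001, -0.003] [2.14, 0.22, 6.62]
```

View pics/t1.png

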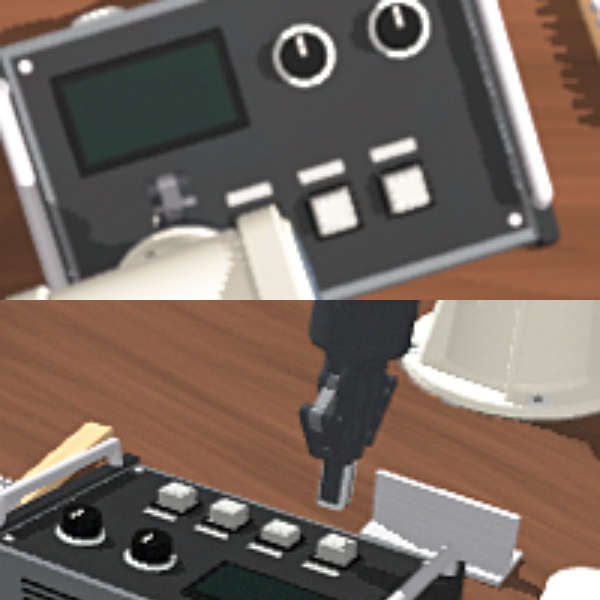

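The fingertip hovers over key 1. In the scene view, place 2 (third from the left) stands lower than the others. Going down to tap key 1 for a reference height.

```bash
python3 -m creep '[[0,0.001,-0.003,2,0,6,1],[0,0.001,-0.003,2,0,6,1],[0,0.001,-0.003,2,0,5,1],[0,0,0,0,0,0,1],[0,0,0,0,0,0,1],[0,0,0,0,0,0,1]]'
python3 - <<'E'
from h import *
rel();goto(1,3,3)
E
```

```text
clock: 2.72
eef_pos: [441.0, 148.9, 260.0]
tcp_rot: [2.929, -0.001, 1.854]
contact_force: [-0.6, 0.1, 0.3]
opening: 0.003
1 along row(+y) 1.35  upslope 0.49  height 10.65
2 along row(+y) 49.35  upslope 0.49  height 10.65
3 along row(+y) 97.35  upslope 0.49  height 10.65
4 along row(+y) 145.35  upslope 0.49  height 10.65
F.n 0.44 [-0.57  0.13  0.34] t 2.7167 open 0.003
rot deg 0.2405809239519496
[0.001, -0.001, 0.001] [-0.36, 0.01, 2.55]
[0.001, -0.001, 0.001] [-0.35, 0.01, 2.55]
[0.001, -0.001, 0.001] [-0.35, 0.01, 2.55]
```

```bash
python3 -m creep '[[0,0,0,-1,0,3,1],[0,0,0,0,0,3,1],[0,0,0,0,0,0,1],[0,0,0,0,0,0,1]]'; python3 -c "
from h import *
rel()"
```

```text
clock: 3.05
eef_pos: [442.7, 148.2, 253.8]
tcp_rot: [2.928, -0.001, 1.854]
contact_force: [0.1, -0.1, 0.8]
opening: -0.003
1 along row(+y) 0.18  upslope 0.70  height 4.25
2 along row(+y) 48.18  upslope 0.70  height 4.25
3 along row(+y) 96.18  upslope 0.70  height 4.25
4 along row(+y) 144.18  upslope 0.70  height 4.25
F.n 0.75 [ 0.13 -0.06  0.79] t 3.05 open -0.003
```

```bash
cat > st.py <<'E'
from h import *
import sys
k=int(sys.argv[1]); s=sense(); v=RT.T@(tip(s)-K[k-1]); print("row %.2f slope %.2f h %.2f F.n %.2f t %.2f"%(v[0],v[1],-v[2],s["contact_force"]@n,s["clock"]))
E
for i in 1; do python3 -m creep '[[0,0,0,0,0,1,1],[0,0,0,0,0,0,1]]' >/dev/null; python3 st.py 1
python3 -m creep '[[0,0,0,0,0,1,1],[0,0,0,0,0,0,1]]'>/dev/null; python3 st.py 1
python3 -m creep '[[0,0,0,0,0,1,1],[0,0,0,0,0,0,1]]'>/dev/null; python3 st.py 1; done
```

```text
row 0.05 slope 0.75 h 3.18 F.n -0.32 t 3.22
row 0.01 slope 0.82 h 2.17 F.n 0.69 t 3.38
row -0.00 slope 0.88 h 1.16 F.n -0.14 t 3.55
```

```bash
python3 -m creep '[[0,0,0,0,0,1,1],[0,0,0,0,0,0,1]]' >/dev/null; python3 st.py 1
python3 -m creep '[[0,0,0,0,0,0.7,1],[0,0,0,0,0,0,1]]'>/dev/null; python3 st.py 1
```

```text
row 0.01 slope 0.95 h 0.18 F.n 2.51 t 3.72
row 0.01 slope 0.96 h -0.45 F.n 2.47 t 3.88
```

Key 1 answers with 2.5 N at h≈0.2, so that's my reference for an up key. Now lifting and shifting to key 2.

```bash
python3 -m creep '[[0,0,0,0,0,-5,1],[0,0,0,0,0,-5,1],[0,0,0,-12,0,0,1],[0,0,0,-12,0,0,1],[0,0,0,-12,0,0,1],[0,0,0,-11,0,0,1],[0,0,0,0,0,0,1],[0,0,0,0,0,0,1],[0,0,0,0,0,0,1]]' ; python3 st.py 2; python3 -c "
from h import *
goto(2,4,3)"
```

```text
clock: 4.63
eef_pos: [455.1, 101.5, 262.6]
tcp_rot: [2.925, -0.001, 1.854]
contact_force: [0.2, -0.6, 0.2]
opening: -0.001
row -0.08 slope 2.10 h 13.08 F.n 0.22 t 4.63
rot deg 0.42546634465207556
[0.002, -0.001, 0.001] [0.13, -0.33, 3.02]
[0.002, -0.001, 0.001] [0.13, -0.33, 3.02]
[0.002, -0.001, 0.001] [0.13, -0.32, 3.02]
```

```bash
python3 -m creep '[[0.004,0,0,0,0,4,1],[0.003,0,0,0,0,4,1],[0,0,0,0,-1,2,1],[0,0,0,0,0,0,1],[0,0,0,0,0,0,1]]'>/dev/null; python3 st.py 2
python3 -m creep '[[0,0,0,0,0,1,1],[0,0,0,0,0,0,1]]' >/dev/null; python3 st.py 2
```

```text
row 1.82 slope -0.42 h 2.04 F.n -0.06 t 5.05
row 2.18 slope -0.73 h 0.69 F.n 0.53 t 5.22
```

```bash
python3 -m creep '[[0,0,0,-2,0,1,1],[0,0,0,0,0,0,1]]'>/dev/null; python3 st.py 2
python3 -m creep '[[0,0,0,0,0,1,1],[0,0,0,0,0,0,1]]' >/dev/null; python3 st.py 2
```

```text
row 0.20 slope -0.69 h -0.41 F.n 0.02 t 5.38
row -0.02 slope -0.62 h -1.44 F.n 0.07 t 5.55
```

```bash
python3 -m creep '[[0,0,0,0,0,0.7,1],[0,0,0,0,0,0,1],[0,0,0,0,0,0,1]]'>/dev/null; python3 st.py 2
```

```text
row -0.19 slope -0.48 h -2.14 F.n 0.97 t 5.80
```

There's no key at −1.4 mm, so key 2 is low. I'll find where contact starts.

```bash
python3 -m creep '[[0,0,0,0,0,0.7,1],[0,0,0,0,0,0,1]]'>/dev/null; python3 st.py 2
python3 -m creep '[[0,0,0,0,0,0.7,1],[0,0,0,0,0,0,1]]' >/dev/null; python3 st.py 2
python3 -m creep '[[0,0,0,0,0,0.7,1],[0,0,0,0,0,0,1]]' >/dev/null; python3 st.py 2
```

```text
row -0.19 slope -0.39 h -2.75 F.n 2.94 t 5.97
row -0.18 slope -0.40 h -3.30 F.n 3.39 t 6.13
row -0.18 slope -0.40 h -3.89 F.n 4.24 t 6.30
```

Contact starts near −3 mm at about 3.5 N, so key 2 is the latched one. Pressing it through to the bottom.

```bash
python3 -m creep '[[0,0,0,0,0,1,1],[0,0,0,0,0,0,1]]'>/dev/null; python3 st.py 2
python3 -m creep '[[0,0,0,0,0,1,1],[0,0,0,0,0,0,1]]' >/dev/null; python3 st.py 2
python3 -m creep '[[0,0,0,0,0,1,1],[0,0,0,0,0,0,1]]' >/dev/null; python3 st.py 2
```

```text
row -0.19 slope -0.38 h -4.86 F.n 4.02 t 6.47
row -0.17 slope -0.41 h -5.89 F.n 4.18 t 6.63
row -0.19 slope -0.34 h -6.13 F.n 8.96 t 6.80
```

```bash
python3 -m creep '[[0,0,0,0,0,0.6,1],[0,0,0,0,0,0,1]]'>/dev/null; python3 st.py 2
python3 -m creep '[[0,0,0,0,0,-4,1],[0,0,0,0,0,-6,1],[0,0,0,0,0,-8,1],[0,0,0,0,0,-8,1],[0,0,0,0,0,0,1],[0,0,0,0,0,0,1],[0,0,0,0,0,0,1],[0,0,0,0,0,0,1]]' ; python3 st.py 2
```

```text
row -0.16 slope -0.40 h -6.03 F.n 5.30 t 6.97
clock: 7.63
eef_pos: [452.5, 100.5, 272.1]
tcp_rot: [2.932, -0.001, 1.856]
contact_force: [-0.1, -0.3, -0.3]
opening: 0.001
row -0.25 slope 0.32 h 22.94 F.n -0.30 t 7.63
```

I felt the bottom stop at about −6.1 mm (9 N). Raising the arm clear to look.

```bash
python3 -m creep '[[0,0,0,0,-10,-20,1],[0,0,0,0,-20,-30,1],[0,0,0,0,-30,-25,1],[0,0,0,0,-30,-20,1],[0,0,0,0,-30,-10,1],[0,0,0,0,-10,0,1],[0,0,0,0,0,0,1],[0,0,0,0,0,0,1]]'
python3 - <<'E'
from h import *
t=grab_frame("top")["color"][:,:,::-1]; s=grab_frame("scene")["color"][:,:,::-1]
cv2.imwrite("pics/t2.png",t); cv2.imwrite("pics/s2.png",s)
cv2.imwrite("pics/s2z.png",cv2.resize(s[195:255,295:395],None,fx=8,fy=8,interpolation=cv2.INTER_CUBIC))
E
```

```text
clock: 8.3
eef_pos: [305.0, 57.3, 348.0]
tcp_rot: [2.933, -0.001, 1.857]
contact_force: [0.9, 1.0, -0.8]
opening: 0.0
```

View pics/s2z.png

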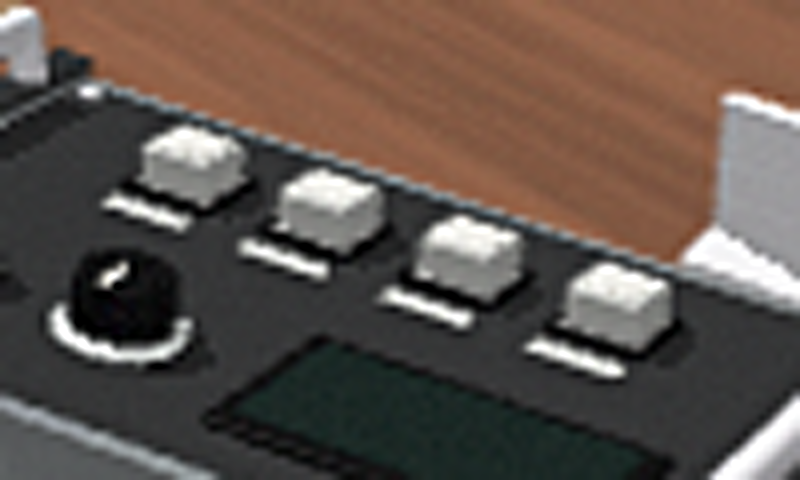

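View pics/t2.png

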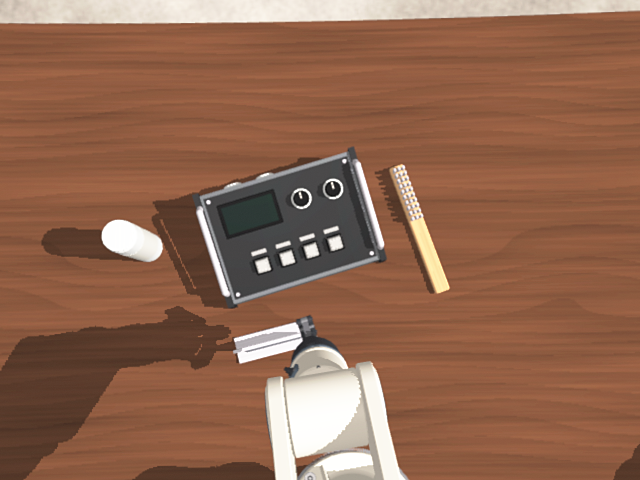

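Place 2 has risen: in the zoomed crop its top edge moved from row ~225 to ~215, in line with its neighbours. The can (130,240), the T-joint (270,343) and the brush (420,230) haven't moved. The fingertips are at z≈178 mm, clear of everything.

```bash
python3 -c "
from rig import job,sense
print(sense()['qvel'].round(3)); job.sign_off()"
```

```text
[ 0.001  0.015 -0.014 -0.001  0.003  0.001]
the job is handed in; nothing more can be done
```

The latched key was the second in the row (place 2). I pressed it through, it sprang up again, and I handed the job in at about 8.4 s.

- **Finding it:** With the fingers shut and square to the sloped face, I tapped key 1, which pushed back with 2.5 N at its full height. Key 2 gave no clear contact until about 3 mm lower, at about 3.4 N. Triangulating the two camera views beforehand had also put key 2 about 3.8 mm low.
- **Pressing it:** I pressed key 2 until it hit the bottom stop, then let go. The force there read 9 N, then 5.3 N on a further nudge that moved no deeper. I put the difference down to a transient.
- **Last checks:** The final pictures show all four keys at the same height. The can, the T-joint and the brush are where they started, and the arm is clear of everything.
- **Not checked by touch:** I did not tap keys 3 and 4, nor key 2 again after its release. Those three were judged up from the pictures only.

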